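Set the whetstone holder and hold its sprung end open

TASK

Open the whetstone holder for the next stone: first slide the black end stop along its track until it is level with the green mark and let go of it, then take the orange end jaw, pull its sprung telescoping rod out until the jaw is level with the red length mark, and keep hold of it there. The program finishes while the gripper is still holding the jaw at the red mark; leave the stop where you set it and do not disturb the stones, tools and vessels around.

Things in the scene. Friction and masses are not known exactly. Their poses are not given: they have to be found in the camera images.
- holder: whetstone holder screwed to the bench (it cannot move): an aluminium base plate 84 x 380 x 6 mm (its x, y, z; from y = -170 to +210 mm) with a grey bed 66 mm wide, its flat top 30 mm above the bench, from y = -165 to +70 mm. Origin on the bench, z up; its own y axis is the long axis, along which both stop and rod move. Stop at the -y end, rod leaving the bed at the +y end. It stands at any yaw within about 30 degrees of y pointing to the robot's left
- stop_top (a point): centre of the top face of the black end stop, an upright block 32 x 20 mm (holder x, y) standing 54 mm tall on the bed, top 85 mm above the bench, with a white line across its top centre. Axes as the holder's
- stop (a joint): how far the stop has slid from its innermost place towards the holder's -y end, in m (0 to 0.110; starts at 0 to 0.025). It slides freely against about 2 N of friction and stays where it is left
- green_mark_line (a point): centre of the green mark, a flat line 5 mm wide painted across the bed on either side of the stop's track; it lies on the centre line of the track, 31 mm above the bench. The stop is level with it when their positions along the holder's y are the same. Always further to -y than the stop's start, by 25 to 100 mm. Axes as the holder's
- rod_top (a point): centre of the top face of the orange end jaw on the outer end of the telescoping rod: an upright block 32 x 20 mm (holder x, y), from 9 to 85 mm above the bench, with a white line across its top centre. At rest it stands with its near face 25 mm beyond the end of the bed, over the low base plate. The steel rod, 14 mm thick, 17.5 mm above the bench, runs from it into the bed. Axes as the holder's
- rod (a joint): how far the rod is pulled out in the holder's +y direction, in m (0 at rest, at most 0.095). An inner spring pulls it back at once when let go: 3.2 N at rest, rising by 80 N per m (9.2 N at 75 mm)
- red_mark_line (a point): centre of the red length mark, a flat line 5 mm wide across the base plate on either side of the rod, 7 mm above the bench, 40 to 75 mm beyond the resting jaw. The jaw is level with it when their positions along the holder's y are the same. Axes as the holder's
- brown_stone: loose brown whetstone lying flat beside the holder, 62 x 180 x 22 mm (own x, y, z); a bystander; origin at the centre of its underside
- yellow_stone: loose yellow whetstone lying flat beside the holder, 62 x 180 x 22 mm (own x, y, z); a bystander; origin at the centre of its underside
- brush: loose brush with light wooden handle, 200 mm long, head up to about 45 mm wide, about 20 mm thick, lying along its own x; a bystander; origin at the centre of its underside
- offcut: loose pale wood block 45 x 90 x 30 mm; a bystander; origin at the centre of its underside
- chisel: loose slim hand tool 220 mm long with a brown wooden handle up to 26 mm thick and a thin steel shank, lying along its own x; a bystander; origin at the centre of its underside
- oil_jar: loose closed amber jar, 56 mm across, 90 mm tall; a bystander; origin at the centre of its underside
- cup: loose blue cup, 72 mm across, 80 mm tall; a bystander; origin at the centre of its underside

How it is judged:
By the outcome, as a careful person would: the job done as asked, in the order asked, and still so for the second after the job is handed in, while the arm keeps its last pose, push and grip.
It also fails if it takes over 48 s, if anything falls off the work surface, if the arm or the gripper's body presses on something with over 40 N, if the wrist force passes 120 N, or if a joint passes its speed limit or range.

ROBOT

A 6-joint arm with a two-finger parallel gripper is mounted at the origin on the work surface. World frame = base frame: x ahead of the robot, y to its left, z up, the work surface at z = 0. Lengths are in m, angles in degrees, forces in N, time in s.
With the tool pointing down it reaches from about 0.375 to 0.9 m from the base axis. Payload 3.1 kg.
Tool frame: the origin (TCP) lies at the very end of the fingers, on their centre line; the grasp point (between the pads) lies 19 mm behind it; z points along the fingers, y is the direction in which the jaws open and shut (so a half turn about z gives the same grasp; the last joint's range is limited). The gripper opens to 87 mm and grips with 3 to 60 N. Pads are 19 mm wide; open, the fingers measure 117 mm over their backs; the gripper's body (75 mm by 190 mm) begins 51 mm behind the grasp point.
Start: joints at [53.199, 30.224, 82.088, -0, 67.689, -10.227], TCP at [0.28, 0.559, 0.223] pointing down, gripper open.
Joint ranges: [-176.69, 176.69], [-43.24, 126.21], [12.49, 139.97], [-82, 262], [0, 151.66], [-163.58, 163.58]. Speed limits (degrees/s): [159.86, 159.86, 180, 180, 180, 180].

INTERFACE

Orientations are given as a 3x3 rotation matrix whose columns are the frame's x, y, z axes.
In Python, from rig import readout, capture, camera_model, bot, spot_in, regions_of gives the robot as it stands.
- The arm moves only by the tool send_rows, never from a script. Its argument "moves" is a list that holds one entry, the list of rows, each a list of 7 numbers: the turn, a rotation vector about the tool's x, y, z in degrees, then the shift along the tool's x, y, z in cm, then the opening, from -1 (shut) to 1 (fully open). A call has exactly 5 rows; each row shifts and turns the commanded pose from where the row before left it, along the tool's axes as they then stand; what a row does not reach is not made up. A row lasts 1/10 s, in which the tool goes at most 50 mm and 8.59 degrees, less where a joint would pass 70% of its speed; a pose out of reach is approached as far as the arm can. A call with a gripper value outside its range is refused whole. The fingers move at their own pace and stop on an object; the grip force is fixed at half the most. Time passes only in rows, so rows that do not move let the fingers close, or fill a call up. It gives the time, the measured TCP pose, the force and the opening at its end, in the units of the state.
- readout.read_state(): the state, without advancing time (a new reading comes with each control period).
- capture(name): name is "scene" or "top" or "wrist"; returns the picture (420x560x3 uint8, blue, green, red); there is no depth.
- camera_model(name): a dict with "camera_matrix" (3x3 intrinsics, pixels), "pose" (4x4, takes a point from camera to world coordinates). Camera axes: x right, y up, looking along -z (the intrinsics and any distortion apply to the point x, -y, -z); pixel columns grow to the right and rows downward; lengths in m; the calibration is good to about 2 mm. The wrist camera is an equidistant fisheye: a pixel r from the principal point sees the ray r / f radians off the axis. A picture is of the moment at which its call begins: read the wrist's pose just before it. camera_model takes no time and is no camera call; for the wrist camera it gives the pose at the moment of the call.
- bot.hand_in(): hands the job in, once; it reports no verdict.
Trained networks look in the newest picture that a camera, given by its name, has taken for a name from the list of things; names that differ only in an ending like _2 or _b are one class to them, and where a whole thing is asked for, a point or a joint stands for the part that bears it (a point fixed in the world has none). Each returns a list of dicts, best first, with "p" (0 to 1); they miss things now and then, are a little off and sometimes report something else, mostly with a low value. They report only what shows in the picture. A call takes as long as a camera call.
- spot_in(camera, thing): "location" ([x, y, z] in m, in world coordinates, good to about 4 mm: the middle of the surface that is visible of it).
- regions_of(camera, thing): "mask" (420x560 bool, what is visible of it).
The state is a dict: "time_s": time; "joint_positions": joint angles; "qvel": joint speeds; "tau": joint torques, N m; "position": TCP position; "tcp_rot": TCP orientation; "force": force on the tool from outside, world axes, zero at the start; "moment": the same for the moment, N m; "opening": opening from 0.0 (shut) to 1.0 (fully open).
Only numpy, scipy, OpenCV 4.12 (cv2) and the standard library are available. Lean on these libraries where they do the work, as an engineer would, in place of code of your own. Each camera call takes 0.05 s, during which the arm holds its last target. There are 200 camera calls.

## Working session

There is one attempt and no reset: what is moved stays moved. The work goes in short steps, Python scripts to look and compute and a tool call to move; the robot and the scene stay as the last step left them, time stands still between calls to the robot, and variables do not carry over. Pictures are saved under pics/ and viewed, about 8 in all and at most 12, crops included, and the job is handed in when it is done.

Besides the shell and the picture viewer there is one more tool, called after "Request:" as name(argument=value, ...) on one line, values as JSON. send_rows: Moves the arm, as the interface text tells. Its arguments: {"type":"object","properties":{"moves":{"type":"array","items":{"type":"array","items":{"type":"array","items":{"type":"number"}}}}},"required":["moves"]}

```bash
mkdir -p pics; ls
python3 - <<'E'
from rig import readout, capture, camera_model, bot, spot_in, regions_of
import cv2,numpy as np
for c in ("scene","top"):
    cv2.imwrite(f"pics/{c}1.png",capture(c))
    for t in ("stop_top","green_mark_line","rod_top","red_mark_line","holder","oil_jar","cup","brown_stone","yellow_stone","brush","offcut","chisel"):
        print(c,t,[(np.round(d["location"],4).tolist(),round(d["p"],2)) for d in spot_in(c,t)[:2]])
s=readout.read_state();print(s)
E
```

```text
pics
scene stop_top [([0.594, -0.0197, 0.0738], 0.64)]
scene green_mark_line []
scene rod_top [([0.5092, 0.0697, 0.0196], 0.71), ([0.6198, 0.1239, 0.0628], 0.58)]
scene red_mark_line [([0.6027, 0.0265, 0.0307], 0.66)]
scene holder [([0.6028, 0.0269, 0.0288], 0.74), ([0.5084, 0.0707, 0.0193], 0.34)]
scene oil_jar [([0.6481, 0.3942, 0.0665], 0.62)]
scene cup [([0.6527, -0.3955, 0.0477], 0.73), ([0.6176, 0.1201, 0.0618], 0.37)]
scene brown_stone [([0.6954, -0.1112, 0.0223], 0.71)]
scene yellow_stone [([0.7442, 0.1089, 0.02], 0.97)]
scene brush [([0.5107, 0.0675, 0.0194], 0.96)]
scene offcut [([0.5048, 0.3986, 0.0271], 0.77)]
scene chisel [([0.4647, -0.3834, 0.0231], 0.84), ([0.6471, 0.3931, 0.0679], 0.73)]
top stop_top [([0.4592, -0.3722, 0.0241], 0.75), ([0.7391, 0.1169, 0.0228], 0.71)]
top green_mark_line [([0.6103, 0.131, 0.0844], 0.45)]
top rod_top [([0.6138, 0.1305, 0.0823], 0.66)]
top red_mark_line []
top holder [([0.5949, 0.0462, 0.0253], 0.63)]
top oil_jar [([0.636, 0.3988, 0.0889], 0.87), ([0.5941, 0.0455, 0.0293], 0.67)]
top cup [([0.6652, -0.4047, 0.0423], 0.89), ([0.7404, 0.
[... 330 characters left out ...]
01,  8.20880931e+01,  2.04622337e-04,
        6.76891384e+01, -1.02266377e+01]), 'qvel': array([ 0.06862179, -0.06217599, -0.04347596, -0.01470885,  0.01021477,
       -0.09987298]), 'tau': array([ 8.83696739e-04, -4.40015101e+01, -1.76991355e+01,  6.35611522e-02,
        5.03998145e-02,  4.45497079e-06]), 'position': array([0.27955475, 0.55896447, 0.22254415]), 'tcp_rot': array([[-8.94349803e-01,  4.47368338e-01, -1.23484815e-05],
       [ 4.47368338e-01,  8.94349803e-01, -1.09902350e-05],
       [ 6.12717882e-06, -1.53534342e-05, -1.00000000e+00]]), 'force': array([0.34232533, 0.11775275, 0.37233612]), 'moment': array([ 0.01919736,  0.00713455, -0.00922568]), 'opening': 1.0015077308971452}
```

Run:
```python
import cv2,numpy as np
from rig import camera_model
im=cv2.imread("pics/top1.png"); m=camera_model("top");print(m)
K=m["camera_matrix"];T=np.linalg.inv(m["pose"])
def px(p):
    q=T@[*p,1];q=K@[q[0],-q[1],-q[2]];return q[:2]/q[2]
c=px((.595,.046,.03));print(c)
x,y=(c-[120,90]).astype(int);print(x,y)
cr=im[max(y,0):y+180,max(x,0):x+240]
cv2.imwrite("pics/topc.png",cv2.resize(cr,None,fx=3.3,fy=3.3,interpolation=cv2.INTER_CUBIC))
```

```text
{'camera_matrix': array([[463.62242678,   0.        , 275.93669609],
       [  0.        , 463.62242678, 207.55147114],
       [  0.        ,   0.        ,   1.        ]]), 'pose': array([[-0.01654291,  0.9950847 , -0.09763587,  0.47382171],
       [-0.99975443, -0.01502206,  0.01629145,  0.03429891],
       [ 0.01474468,  0.0978814 ,  0.99508885,  1.44319287],
       [ 0.        ,  0.        ,  0.        ,  1.        ]])}
[264.64283722 213.41042819]
144 123
```

View pics/topc.png

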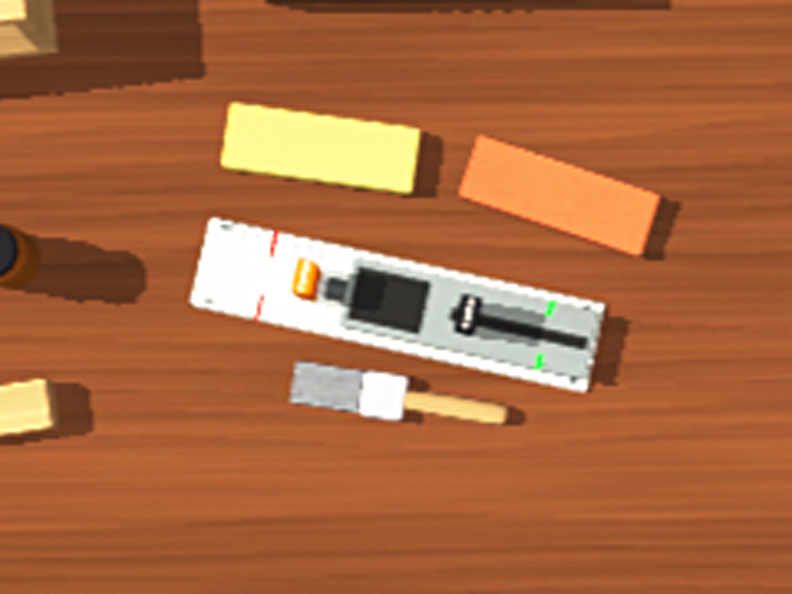

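View pics/scene1.png

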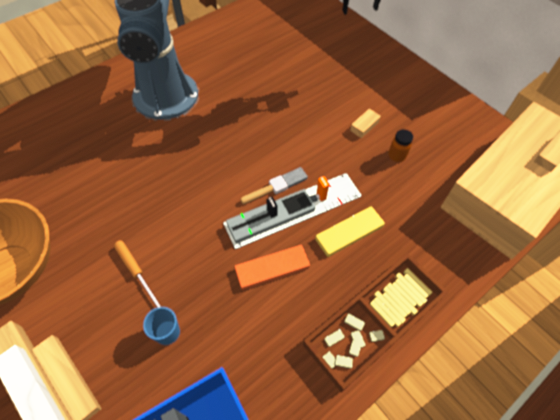

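```bash
cat > h.py <<'E'
import cv2,numpy as np
from rig import readout, capture, camera_model
def cam(name):
    m=camera_model(name);return m["camera_matrix"],np.array(m["pose"]),name=="wrist"
def ray(C,uv):
    K,P,f=C; x=(uv[0]-K[0,2])/K[0,0]; y=(uv[1]-K[1,2])/K[1,1]
    if f:
        r=np.hypot(x,y)+1e-12; d=np.array([x/r*np.sin(r),-y/r*np.sin(r),-np.cos(r)])
    else: d=np.array([x,-y,-1.])
    return P[:3,3],P[:3,:3]@d
def at(C,uv,z):
    o,d=ray(C,uv); return o+d*(z-o[2])/d[2]
def project(C,p):
    K,P,f=C; q=P[:3,:3].T@(np.asarray(p)-P[:3,3]); x,y,z=q[0],-q[1],-q[2]
    if f:
        r=np.hypot(x,y)+1e-12; t=np.arctan2(r,z); x,y=x/r*t,y/r*t
    else: x,y=x/z,y/z
    return np.array([K[0,0]*x+K[0,2],K[1,1]*y+K[1,2]])
def blobs(im,lo,hi,mn=4):
    h=cv2.cvtColor(im,cv2.COLOR_BGR2HSV); m=cv2.inRange(h,lo,hi)
    n,l,s,c=cv2.connectedComponentsWithStats(m)
    return [(s[i,4],c[i]) for i in range(1,n) if s[i,4]>=mn]
E
python3 - <<'E'
from h import *
im=cv2.imread("pics/top1.png");C=cam("top")
g=lambda u,v:np.array([u/3.3+144-.35,v/3.3+123-.35])
cor=[at(C,g(*p),.006) for p in((207,218),(190,305),(607,303),(587,392))]
for c in cor:print(c.round(4))
hy=(cor[0]+cor[1]-cor[2]-cor[3])[:2];print(np.linalg.norm(hy)/2);hy/=np.linalg.norm(hy);hx=np.array([hy[1],-hy[0]])
mid=sum(cor)[:2]/4;O=mid-hy*.02;print("hy",hy,"O",O,np.degrees(np.arctan2(hy[1],hy[0])))
def loc(n,p):
    d=p[:2]-O;print(n,p.round(4),"h:",round(d@hx,4),round(d@hy,4))
sub=im.copy();roi=np.zeros(im.shape[:2],bool);roi[180:250,195:335]=1;sub[~roi]=0
for s,c in blobs(sub,(45,100,80),(80,255,255)):loc("g%d"%s,at(C,c,.031))
for lo in ((0,110,80),(172,110,80)):
  for s,c in blobs(sub,lo,(3 if lo[0]==0 else 180,255,255)):
    if s<60:loc("r%d %s"%(s,c.round()),at(C,c,.007))
for s,c in blobs(sub,(8,180,150),(22,255,255)):loc("o%d"%s,at(C,c,.085))
loc("stop",at(C,g(468,315),.085));loc("jaw",at(C,g(306,278),.085))
E
```

```text
[0.6772 0.2269 0.006 ]
[0.5949 0.243  0.006 ]
[ 0.5908 -0.1498  0.006 ]
[ 0.5072 -0.1287  0.006 ]
0.3841678547639107
hy [0.22654955 0.97399964] O [0.58798757 0.02835187] 76.905985943112
g11 [ 0.5846 -0.0931  0.031 ] h: 0.0242 -0.1191
g12 [ 0.5361 -0.082   0.031 ] h: -0.0256 -0.1193
r8 [226. 196.] [0.6532 0.1642 0.007 ] h: 0.0328 0.1471
r5 [222. 217.] [0.5878 0.1792 0.007 ] h: -0.0343 0.1469
o1026 [0.6495 0.0209 0.085 ] h: 0.0616 0.0067
o7 [0.6704 0.0484 0.085 ] h: 0.0757 0.0382
o33 [0.6561 0.2271 0.085 ] h: 0.0213 0.209
o14 [ 0.6412 -0.026   0.085 ] h: 0.0642 -0.0409
o12 [ 0.6452 -0.0442  0.085 ] h: 0.0722 -0.0577
o6 [ 0.6419 -0.0143  0.085 ] h: 0.0622 -0.0293
o4 [0.637  0.0217 0.085 ] h: 0.0493 0.0046
o685 [0.5418 0.1474 0.085 ] h: -0.0719 0.1055
o50 [0.6077 0.1271 0.085 ] h: -0.0032 0.1006
o25 [ 0.6196 -0.1402  0.085 ] h: 0.069 -0.157
o5 [ 0.5855 -0.1527  0.085 ] h: 0.0386 -0.1769
o11 [ 0.5756 -0.1503  0.085 ] h: 0.0284 -0.1768
o22 [0.5528 0.2362 0.085 ] h: -0.0814 0.1944
o28 [0.5487 0.1986 0.085 ] h: -0.0768 0.157
o6 [0.5503 0.1704 0.085 ] h: -0.0689 0.1298
o9 [0.5517 0.1556 0.085
[... 196 characters left out ...]
3
o6 [0.5303 0.1997 0.085 ] h: -0.095 0.1538
o9 [ 0.5208 -0.1542  0.085 ] h: -0.0241 -0.193
o15 [0.5133 0.0115 0.085 ] h: -0.0689 -0.0334
o119 [ 0.5068 -0.065   0.085 ] h: -0.058 -0.1094
o5 [ 0.5109 -0.1506  0.085 ] h: -0.0346 -0.1918
o5 [ 0.5003 -0.1527  0.085 ] h: -0.0444 -0.1962
o26 [0.4969 0.2378 0.085 ] h: -0.1361 0.1834
o10 [ 0.4917 -0.1111  0.085 ] h: -0.0622 -0.1576
o7 [ 0.4901 -0.0873  0.085 ] h: -0.0691 -0.1348
o13 [ 0.4883 -0.1317  0.085 ] h: -0.0608 -0.1785
o4 [0.4887 0.2075 0.085 ] h: -0.1373 0.152
o4 [0.4877 0.1465 0.085 ] h: -0.1244 0.0923
o5 [0.4857 0.0197 0.085 ] h: -0.0977 -0.0316
stop [ 0.5755 -0.0154  0.085 ] h: -0.0022 -0.0455
jaw [0.6108 0.1284 0.085 ] h: -0.0004 0.1026
```

Request:
send_rows(moves=[[[0,0,-6.8,0,0,0,1],[0,0,-6.8,0,0,0,1],[0,0,0,-2.8,-3.3,0,1],[0,0,0,-2.8,-3.3,0,1],[0,0,0,-2.8,-3.3,0,1]]])

```text
time_s: 1.8
position: [0.3395, 0.4427, 0.2226]
tcp_rot: [[-0.975, 0.223, 0.0], [0.223, 0.975, 0.0], [-0.0, 0.0, -1.0]]
force: [1.6, 0.3, -0.9]
opening: 1.0
```

Request:
send_rows(moves=[[[0,0,0,-2.8,-3.3,0,1],[0,0,0,-2.8,-3.3,0,1],[0,0,0,-2.8,-3.3,0,1],[0,0,0,-2.8,-3.3,0,1],[0,0,0,-2.8,-3.3,0,1]]])

```text
time_s: 2.3
position: [0.4393, 0.2499, 0.2228]
tcp_rot: [[-0.975, 0.224, 0.001], [0.224, 0.975, 0.0], [-0.001, 0.0, -1.0]]
force: [0.5, 0.1, 0.6]
opening: 0.996
```

Request:
send_rows(moves=[[[0,0,0,-2.8,-3.3,0,1],[0,0,0,-2.8,-3.3,0,1],[0,0,0,-2.8,-3.3,0,1],[0,0,0,-2.8,-3.3,0,1],[0,0,0,-2.8,-3.3,0,1]]])

```text
time_s: 2.8
position: [0.5387, 0.0575, 0.2228]
tcp_rot: [[-0.974, 0.225, 0.001], [0.225, 0.974, 0.0], [-0.001, 0.0, -1.0]]
force: [-0.2, -0.1, -0.5]
opening: 0.997
```

Run:
```python
from h import *
s=readout.read_state();C=cam("wrist");im=capture("wrist");cv2.imwrite("pics/w1.png",im)
print(s["time_s"],s["position"],s["tcp_rot"].round(3).tolist());print(C)
np.save("w1.npy",C[1])
for p in((.5755,-.0154,.085),(.6108,.1284,.085)):print(project(C,p))
cv2.imwrite("pics/w1b.png",cv2.resize(im,(800,600),interpolation=cv2.INTER_CUBIC))
```

```text
2.8 [0.53868641 0.05746294 0.2227993 ] [[-0.974, 0.225, 0.001], [0.225, 0.974, 0.0], [-0.001, 0.0, -1.0]]
(array([[325.1922621 ,   0.        , 280.17175483],
       [  0.        , 325.1922621 , 211.23518065],
       [  0.        ,   0.        ,   1.        ]]), array([[ 2.23370892e-01, -9.29101049e-01, -2.94748513e-01,
         4.56594627e-01],
       [ 9.74733277e-01,  2.12698121e-01,  6.82242424e-02,
         7.57856918e-02],
       [-6.94760319e-04, -3.02540494e-01,  9.53136279e-01,
         3.84355797e-01],
       [ 0.00000000e+00,  0.00000000e+00,  0.00000000e+00,
         1.00000000e+00]]), True)
[219.3384174 249.7278735]
[363.27927511 251.38206823]
```

View pics/w1b.png

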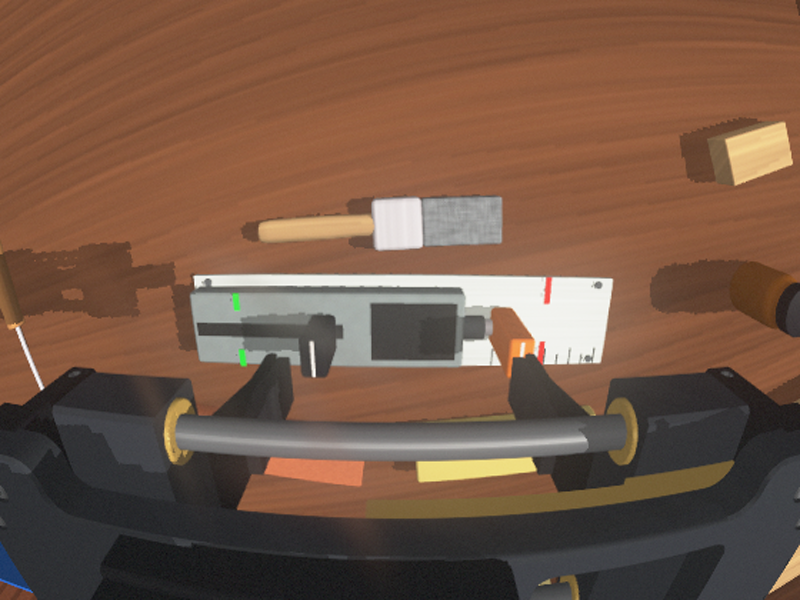

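```bash
cat >> h.py <<'E'
hy=np.array([np.cos(np.radians(77)),np.sin(np.radians(77))]);hx=np.array([hy[1],-hy[0]]);O=np.array([.588,.0284])
def loc(n,p):
    d=p[:2]-O;print(n,p.round(4),"h:",round(d@hx,4),round(d@hy,4))
E
python3 - <<'E'
from h import *
C=(cam("wrist")[0],np.load("w1.npy"),True)
im=cv2.imread("pics/w1.png")
m=np.zeros_like(im);m[190:275,130:435]=im[190:275,130:435]
for s,c in blobs(m,(45,120,80),(80,255,255)):loc("g%d %s"%(s,c.round(1)),at(C,c,.031))
for r in (((0,150,80),(4,255,255)),((174,150,80),(180,255,255))):
  for s,c in blobs(m,*r):loc("r%d %s"%(s,c.round(1)),at(C,c,.007))
for n,u in(("stop",(313,358)),("jaw",(521.5,345))):loc(n,at(C,np.array(u)*.7,.085))
for u in((612,279),(194,275)):loc("cor",at(C,np.array(u)*.7,.006))
E
```

```text
g50 [164.8 210.6] [ 0.5344 -0.0831  0.031 ] h: -0.0271 -0.1207
g49 [169.4 250.2] [ 0.5847 -0.095   0.031 ] h: 0.0245 -0.121
r50 [383.1 202.9] [0.5914 0.1766 0.007 ] h: -0.03 0.1452
r48 [378.4 246.3] [0.6489 0.1632 0.007 ] h: 0.029 0.145
stop [ 0.5764 -0.0159  0.085 ] h: -0.0013 -0.0458
jaw [0.6002 0.1317 0.085 ] h: -0.0114 0.1034
cor [0.5953 0.2402 0.006 ] h: -0.0406 0.208
cor [ 0.5076 -0.1264  0.006 ] h: -0.0435 -0.169
```

Request:
send_rows(moves=[[[0,0,0,-2.6,-3.1,0,1],[0,0,0,-2.6,-3.1,0,1],[0,0,0,0,0,3,1],[0,0,0,0,0,3,1],[0,0,0,0,0,0,1]]])

```text
time_s: 3.35
position: [0.5716, -0.0126, 0.159]
tcp_rot: [[-0.974, 0.225, -0.009], [0.225, 0.974, 0.002], [0.009, -0.0, -1.0]]
force: [-1.9, 0.6, -0.7]
opening: 1.002
```

Run:
```python
from h import *
s=readout.read_state();print(s["time_s"],s["position"]);loc("tcp",s["position"])
```

```text
3.35 [ 0.57159298 -0.01255648  0.15896792]
tcp [ 0.5716 -0.0126  0.159 ] h: -0.0068 -0.0436
```

Request:
send_rows(moves=[[[0,0,0,-0.5,-0.2,2.6,1],[0,0,0,0,0,2.6,1],[0,0,0,0,0,2.6,1],[0,0,0,0,0,2.6,1],[0,0,0,0,0,0,1]]])

```text
time_s: 3.85
position: [0.5775, -0.0152, 0.0569]
tcp_rot: [[-0.975, 0.224, -0.005], [0.224, 0.975, 0.001], [0.005, -0.0, -1.0]]
force: [0.4, -0.1, -0.5]
opening: 1.003
```

Request:
send_rows(moves=[[[0,0,0,0,0,0,0],[0,0,0,0,0,0,-0.5],[0,0,0,0,0,0,-1],[0,0,0,0,0,0,-1],[0,0,0,0,0,0,-1]]])

```text
time_s: 4.35
position: [0.5795, -0.0161, 0.0594]
tcp_rot: [[-0.974, 0.225, 0.001], [0.225, 0.974, -0.0], [-0.001, -0.0, -1.0]]
force: [0.4, -0.7, -0.0]
opening: 0.631
```

Request:
send_rows(moves=[[[0,0,0,0,0,0,-1],[0,0,0,0,0,0,-1],[0,0,0,0,0,0,-1],[0,0,0,0,0,0,-1],[0,0,0,0,0,0,-1]]])

```text
time_s: 4.85
position: [0.579, -0.016, 0.0584]
tcp_rot: [[-0.974, 0.225, -0.0], [0.225, 0.974, 0.0], [0.0, -0.0, -1.0]]
force: [-0.4, -0.9, 0.2]
opening: 0.227
```

Run:
```python
from h import *
s=readout.read_state();print(s["time_s"],s["position"],s["opening"]*87,s["force"]);loc("tcp",s["position"])
```

```text
4.85 [ 0.579013   -0.01604486  0.05843481] 19.738741513915606 [-0.35640497 -0.90430536  0.17970876]
tcp [ 0.579  -0.016   0.0584] h: 0.0012 -0.0453
```

Request:
send_rows(moves=[[[0,0,0,0,-0.7,0,-1],[0,0,0,0,-1.4,0,-1],[0,0,0,0,-1.4,0,-1],[0,0,0,0,-1.4,0,-1],[0,0,0,0,-1.4,0,-1]]])

```text
time_s: 5.35
position: [0.5641, -0.0787, 0.0585]
tcp_rot: [[-0.974, 0.225, -0.001], [0.225, 0.974, 0.0], [0.001, 0.0, -1.0]]
force: [0.5, 2.6, 0.2]
opening: 0.225
```

Request:
send_rows(moves=[[[0,0,0,0,-0.8,0,-1],[0,0,0,0,0,0,-1],[0,0,0,0,0,0,-1],[0,0,0,0,0,0,-1],[0,0,0,0,0,0,-1]]])

```text
time_s: 5.85
position: [0.5627, -0.0849, 0.0584]
tcp_rot: [[-0.975, 0.224, -0.001], [0.224, 0.975, -0.0], [0.001, -0.0, -1.0]]
force: [-2.9, -0.7, 0.6]
opening: 0.225
```

Run:
```python
from h import *
s=readout.read_state();C=cam("wrist");im=capture("wrist");cv2.imwrite("pics/w2.png",im);np.save("w2.npy",C[1])
t=capture("top");cv2.imwrite("pics/t2.png",t)
print(s["time_s"],s["position"],s["opening"]*87,s["force"]);loc("tcp",s["position"])
for s_,c in blobs(im,(45,120,80),(80,255,255)):loc("g%d %s"%(s_,c.round(1)),at(C,c,.031))
p=s["position"];c=project(C,(p[0],p[1],.085));print("stop top pred px",c)
x,y=(c-[120,90]).astype(int);x=max(x,0);y=max(y,0);print(x,y)
cv2.imwrite("pics/w2c.png",cv2.resize(im[y:y+180,x:x+240],None,fx=3.3,fy=3.3,interpolation=cv2.INTER_CUBIC))
```

```text
5.85 [ 0.56265364 -0.08488404  0.05844911] 19.552936758590505 [-2.90791106 -0.70632882  0.62791379]
tcp [ 0.5627 -0.0849  0.0584] h: 0.0008 -0.1161
g192 [273.5 205.5] [ 0.5345 -0.0833  0.031 ] h: -0.027 -0.1208
stop top pred px [281.36845449 292.32205726]
161 202
```

View pics/w2c.png

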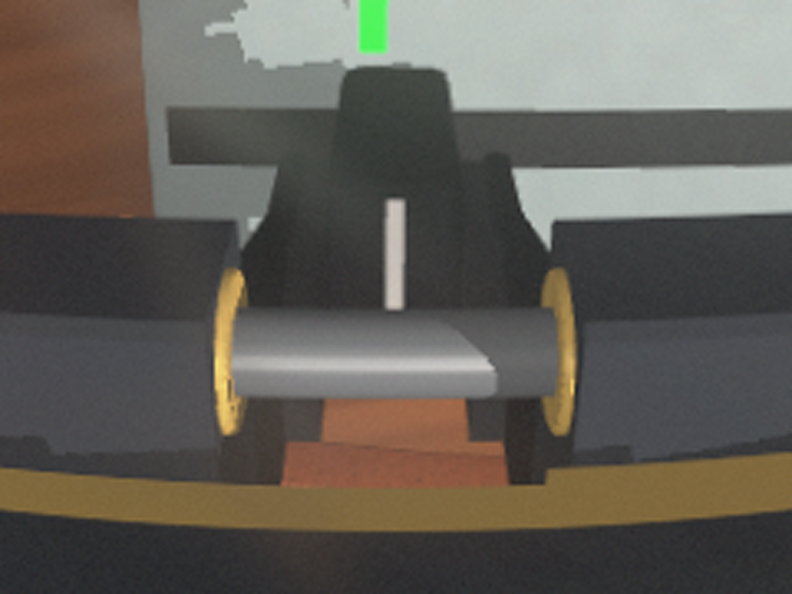

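Request:
send_rows(moves=[[[0,0,0,0,-0.25,0,-1],[0,0,0,0,-0.2,0,-1],[0,0,0,0,0,0,-1],[0,0,0,0,0,0,-1],[0,0,0,0,0,0,-1]]])

```text
time_s: 6.45
position: [0.5617, -0.0891, 0.0585]
tcp_rot: [[-0.974, 0.224, -0.001], [0.224, 0.974, 0.001], [0.001, 0.0, -1.0]]
force: [-3.9, 3.4, 1.0]
opening: 0.229
```

```bash
cat > st.py <<'E'
from h import *
s=readout.read_state();C=cam("wrist");im=capture("wrist");cv2.imwrite("pics/w3.png",im);np.save("w3.npy",C[1])
print(s["time_s"],s["position"],s["opening"]*87,s["force"]);loc("tcp",s["position"])
for s_,c in blobs(im,(45,120,80),(80,255,255)):loc("g%d %s"%(s_,c.round(1)),at(C,c,.031))
for v in (266,270,275,280,285):
    w=im[v,240:320].astype(int).min(1);i=np.where(w>130)[0]
    if len(i): loc("line %d n%d"%(v,len(i)),at(C,(240+i.mean(),v),.085))
E
python3 st.py
```

```text
6.45 [ 0.56168449 -0.0891023   0.05846718] 19.881367847533543 [-3.93669466  3.41213508  0.99901056]
tcp [ 0.5617 -0.0891  0.0585] h: 0.0008 -0.1204
g192 [280.5 205.5] [ 0.5345 -0.0833  0.031 ] h: -0.027 -0.1209
line 266 n6 [ 0.5475 -0.0863  0.085 ] h: -0.0137 -0.1209
line 270 n6 [ 0.5495 -0.0868  0.085 ] h: -0.0116 -0.1209
line 275 n5 [ 0.5521 -0.0876  0.085 ] h: -0.0089 -0.1211
line 280 n5 [ 0.5548 -0.0882  0.085 ] h: -0.0062 -0.1211
line 285 n5 [ 0.5575 -0.0888  0.085 ] h: -0.0034 -0.1211
```

Request:
send_rows(moves=[[[0,0,0,0,0,0,1],[0,0,0,0,0,0,1],[0,0,0,0,0,0,1],[0,0,0,0,0,0,1],[0,0,0,0,0,0,1]]])

```text
time_s: 7.0
position: [0.5627, -0.0899, 0.0587]
tcp_rot: [[-0.974, 0.224, 0.001], [0.224, 0.974, -0.001], [-0.001, -0.0, -1.0]]
force: [-0.8, -0.8, -0.1]
opening: 0.598
```

Request:
send_rows(moves=[[[0,0,0,0,0,-2,1],[0,0,0,0,0,-3,1],[0,0,0,0,0,-3,1],[0,0,0,0,0,-3,1],[0,0,0,0,0,0,1]]])

```text
time_s: 7.5
position: [0.5652, -0.0907, 0.1728]
tcp_rot: [[-0.974, 0.224, 0.009], [0.224, 0.975, -0.004], [-0.01, -0.001, -1.0]]
force: [0.9, -0.1, -0.1]
opening: 0.981
```

Run:
```python
from h import *
s=readout.read_state();C=cam("wrist");im=capture("wrist");cv2.imwrite("pics/w4.png",im);np.save("w4.npy",C[1])
print(s["time_s"],s["position"],s["opening"]*87,s["force"]);loc("tcp",s["position"])
for s_,c in blobs(im,(45,120,80),(80,255,255)):loc("g%d %s"%(s_,c.round(1)),at(C,c,.031))
a=project(C,(*(O+hy*-.121-hx*.016),.085));b=project(C,(*(O+hy*-.121+hx*.016),.085));print(a,b)
x,y=((a+b)/2-[120,90]).astype(int);x=max(x,0);y=max(y,0);print(x,y)
for f in np.linspace(.1,.9,7):
    q=a+(b-a)*f;v=int(round(q[1]));r=int(q[0]);w=im[v,r-12:r+13].astype(int).min(1);i=np.where(w>120)[0]
    if len(i):loc("line n%d"%len(i),at(C,(r-12+i.mean(),v),.085))
cv2.imwrite("pics/w4c.png",cv2.resize(im[y:y+180,x:x+240],None,fx=3.3,fy=3.3,interpolation=cv2.INTER_CUBIC))
```

```text
7.5 [ 0.56524996 -0.09065805  0.17282941] 85.32806854788132 [ 0.93756579 -0.14530594 -0.09184549]
tcp [ 0.5652 -0.0907  0.1728] h: 0.0046 -0.1211
g75 [281.5 165.9] [ 0.5348 -0.0834  0.031 ] h: -0.0267 -0.1209
[281.35918977 191.3995559 ] [281.23095705 229.20971934]
161 120
line n4 [ 0.5481 -0.0864  0.085 ] h: -0.0131 -0.1209
line n4 [ 0.5521 -0.0874  0.085 ] h: -0.0089 -0.1209
line n4 [ 0.5562 -0.0883  0.085 ] h: -0.0048 -0.1209
line n4 [ 0.5603 -0.0892  0.085 ] h: -0.0006 -0.1208
line n5 [ 0.564  -0.0921  0.085 ] h: 0.0037 -0.1228
line n5 [ 0.5685 -0.0915  0.085 ] h: 0.008 -0.1212
line n4 [ 0.5726 -0.0929  0.085 ] h: 0.0123 -0.1216
```

View pics/w4c.png

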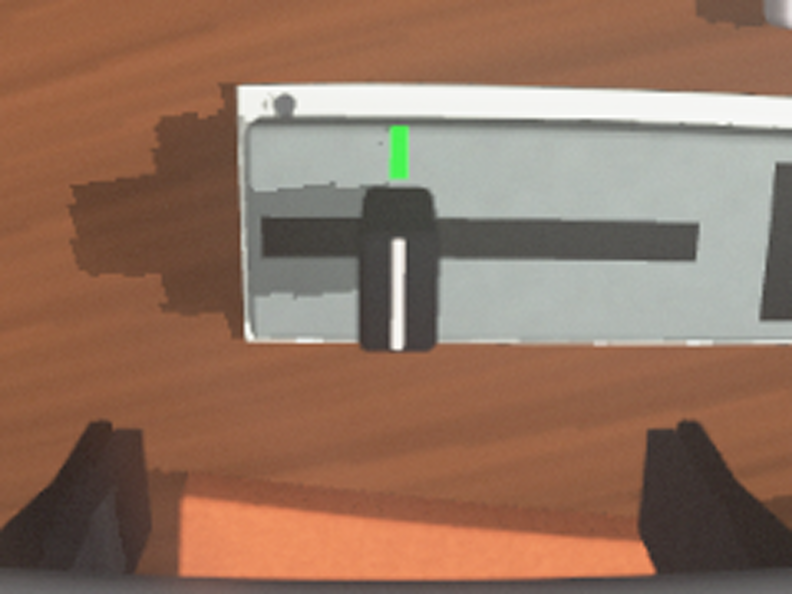

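Request:
send_rows(moves=[[[0,0,0,0.4,3.5,0,1],[0,0,0,0,3.8,0,1],[0,0,0,0,3.8,0,1],[0,0,0,0,3.8,0,1],[0,0,0,0,3.8,0,1]]])

```text
time_s: 8.05
position: [0.5995, 0.095, 0.1668]
tcp_rot: [[-0.974, 0.225, -0.003], [0.225, 0.974, -0.0], [0.003, -0.001, -1.0]]
force: [-0.7, -0.3, -0.1]
opening: 1.002
```

Request:
send_rows(moves=[[[0,0,0,0,3.8,0,1],[0,0,0,0,0,0,1],[0,0,0,0,0,0,1],[0,0,0,0,0,0,1],[0,0,0,0,0,0,1]]])

```text
time_s: 8.55
position: [0.6084, 0.1292, 0.168]
tcp_rot: [[-0.974, 0.226, -0.001], [0.226, 0.974, -0.0], [0.001, -0.001, -1.0]]
force: [0.3, 0.4, 1.1]
opening: 0.997
```

Run:
```python
from h import *
s=readout.read_state();C=cam("wrist");im=capture("wrist");cv2.imwrite("pics/w5.png",im);np.save("w5.npy",C[1])
print(s["time_s"],s["position"],s["opening"]*87,s["force"]);loc("tcp",s["position"])
m=im.copy();m[300:]=0
for r in (((0,150,80),(4,255,255)),((174,150,80),(180,255,255))):
  for s_,c in blobs(m,*r,20):loc("r%d %s"%(s_,c.round(1)),at(C,c,.007))
a=project(C,(*(O+hy*.104-hx*.016),.085));b=project(C,(*(O+hy*.104+hx*.016),.085));print(a,b)
x,y=((a+b)/2-[120,90]).astype(int);x=max(x,0);y=max(y,0);print(x,y)
for f in np.linspace(.1,.9,7):
    q=a+(b-a)*f;v=int(round(q[1]));r=int(q[0]);w=im[v,r-12:r+13,0].astype(int);i=np.where(w>120)[0]
    if len(i):loc("line n%d"%len(i),at(C,(r-12+i.mean(),v),.085))
cv2.imwrite("pics/w5c.png",cv2.resize(im[y:y+180,x:x+240],None,fx=3.3,fy=3.3,interpolation=cv2.INTER_CUBIC))
```

```text
8.55 [0.60836138 0.12922882 0.16802168] 86.75784666748655 [0.31373225 0.40091355 1.10084292]
tcp [0.6084 0.1292 0.168 ] h: -0.0028 0.1028
r88 [323.1 168.8] [0.5916 0.1767 0.007 ] h: -0.0298 0.1454
r78 [320.6 225.6] [0.6509 0.1626 0.007 ] h: 0.0311 0.1449
[282.61395909 203.26574786] [282.51112019 241.01929171]
162 132
line n4 [0.5988 0.1326 0.085 ] h: -0.0129 0.1039
line n5 [0.6023 0.1297 0.085 ] h: -0.0088 0.102
line n5 [0.6064 0.1288 0.085 ] h: -0.0047 0.102
line n5 [0.6105 0.1278 0.085 ] h: -0.0004 0.102
line n5 [0.6146 0.1269 0.085 ] h: 0.0038 0.102
line n5 [0.6188 0.1259 0.085 ] h: 0.0081 0.102
line n4 [0.6235 0.1269 0.085 ] h: 0.0125 0.104
```

View pics/w5c.png

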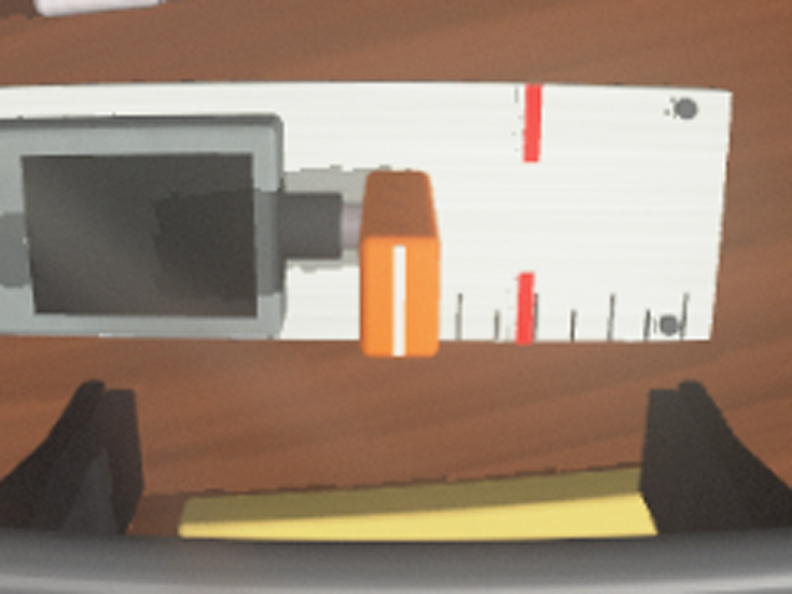

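Request:
send_rows(moves=[[[0,0,0,-0.2,0.1,2.8,1],[0,0,0,0,0,2.8,1],[0,0,0,0,0,2.8,1],[0,0,0,0,0,2.8,0.5],[0,0,0,0,0,0,0]]])

```text
time_s: 9.1
position: [0.6078, 0.1299, 0.0529]
tcp_rot: [[-0.974, 0.226, -0.009], [0.226, 0.974, -0.0], [0.008, -0.002, -1.0]]
force: [-0.3, -0.0, -0.6]
opening: 0.895
```

Request:
send_rows(moves=[[[0,0,0,0,0,0,-1],[0,0,0,0,0,0,-1],[0,0,0,0,0,0,-1],[0,0,0,0,0,0,-1],[0,0,0,0,0,0,-1]]])

```text
time_s: 9.6
position: [0.6115, 0.1312, 0.0575]
tcp_rot: [[-0.974, 0.224, 0.002], [0.224, 0.974, 0.0], [-0.002, 0.0, -1.0]]
force: [-0.6, -0.5, 0.2]
opening: 0.451
```

Request:
send_rows(moves=[[[0,0,0,0,0,0,-1],[0,0,0,0,0,0,-1],[0,0,0,0,0,0,-1],[0,0,0,0,0,0,-1],[0,0,0,0,0,0,-1]]])

```text
time_s: 10.1
position: [0.6108, 0.1306, 0.0567]
tcp_rot: [[-0.974, 0.225, -0.0], [0.225, 0.974, -0.001], [0.0, -0.001, -1.0]]
force: [-0.9, -3.2, 2.4]
opening: 0.225
```

```bash
python3 st.py | head -2
```

```text
10.1 [0.61080917 0.13058168 0.05667122] 19.60955608412265 [-0.91720337 -3.20051819  2.41594331]
tcp [0.6108 0.1306 0.0567] h: -0.0008 0.1047
```

Gripped, and the force reading shows the spring. Pulling about 38 mm, then measuring.

Request:
send_rows(moves=[[[0,0,0,0,0.6,0,-1],[0,0,0,0,0.8,0,-1],[0,0,0,0,0.8,0,-1],[0,0,0,0,0.8,0,-1],[0,0,0,0,0.8,0,-1]]])

```text
time_s: 10.65
position: [0.6196, 0.1675, 0.0567]
tcp_rot: [[-0.975, 0.224, -0.0], [0.224, 0.975, -0.002], [-0.0, -0.002, -1.0]]
force: [-1.0, -6.6, 2.8]
opening: 0.228
```

Request:
send_rows(moves=[[[0,0,0,0,0,0,-1],[0,0,0,0,0,0,-1],[0,0,0,0,0,0,-1],[0,0,0,0,0,0,-1],[0,0,0,0,0,0,-1]]])

```text
time_s: 11.15
position: [0.6196, 0.1674, 0.0567]
tcp_rot: [[-0.975, 0.224, -0.0], [0.224, 0.975, -0.001], [-0.0, -0.001, -1.0]]
force: [-1.2, -5.5, 2.2]
opening: 0.222
```

```bash
cat > j.py <<'E'
from h import *
s=readout.read_state();C=cam("wrist");im=capture("wrist");cv2.imwrite("pics/w6.png",im)
print(s["time_s"],s["position"],s["opening"]*87,s["force"]);loc("tcp",s["position"])
m=im.copy();m[300:]=0
for r in (((0,150,80),(4,255,255)),((174,150,80),(180,255,255))):
  for s_,c in blobs(m,*r,20):loc("r%d %s"%(s_,c.round(1)),at(C,c,.007))
y=s["position"];d=(y[:2]-O)@hy
for k in(-.013,-.01,-.007,-.004):
    q=project(C,(*(O+hy*d+hx*k),.085));v=int(round(q[1]));r=int(round(q[0]));w=im[v,r-12:r+13,0].astype(int);i=np.where(w>110)[0]
    if len(i):loc("line n%d v%d"%(len(i),v),at(C,(r-12+i.mean(),v),.085))
x=161;y=180
cv2.imwrite("pics/w6c.png",cv2.resize(im[y:y+180,x:x+240],None,fx=3.3,fy=3.3,interpolation=cv2.INTER_CUBIC))
E
python3 j.py
```

```text
11.15 [0.61959636 0.16742186 0.05665216] 19.306669431230567 [-1.18799794 -5.47130692  2.16703387]
tcp [0.6196 0.1674 0.0567] h: -0.0005 0.1426
r204 [285.5 193.5] [0.5914 0.1768 0.007 ] h: -0.03 0.1454
line n5 v272 [0.6075 0.1696 0.085 ] h: -0.0128 0.1419
line n5 v277 [0.6101 0.169  0.085 ] h: -0.0101 0.1419
line n5 v283 [0.6133 0.1682 0.085 ] h: -0.0068 0.1419
line n5 v288 [0.616  0.1676 0.085 ] h: -0.0041 0.1419
```

View pics/w6c.png

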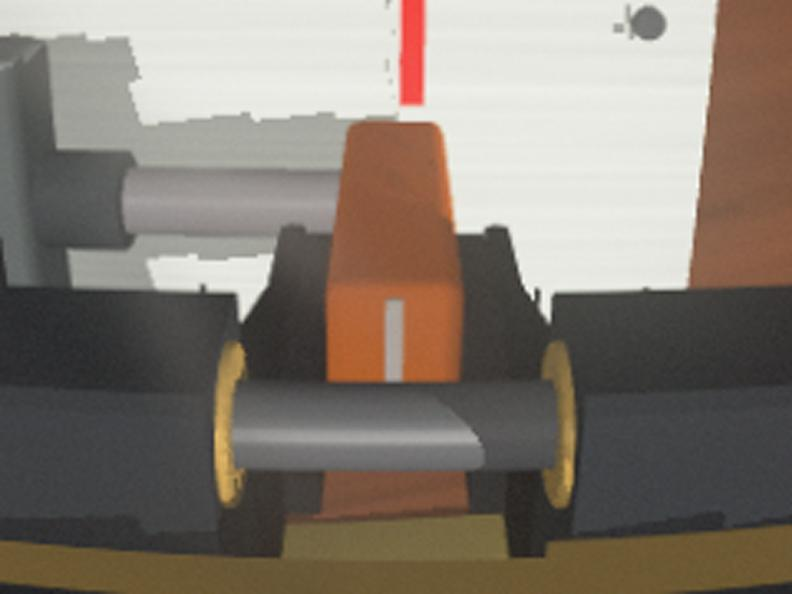

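Request:
send_rows(moves=[[[0,0,0,0,0.2,0,-1],[0,0,0,0,0.13,0,-1],[0,0,0,0,0,0,-1],[0,0,0,0,0,0,-1],[0,0,0,0,0,0,-1]]])

```text
time_s: 11.7
position: [0.6203, 0.1705, 0.0567]
tcp_rot: [[-0.975, 0.224, -0.0], [0.224, 0.975, -0.002], [-0.0, -0.002, -1.0]]
force: [-2.1, -7.0, 1.9]
opening: 0.225
```

Request:
send_rows(moves=[[[0,0,0,0,0,0,-1],[0,0,0,0,0,0,-1],[0,0,0,0,0,0,-1],[0,0,0,0,0,0,-1],[0,0,0,0,0,0,-1]]])

```text
time_s: 12.2
position: [0.6203, 0.1705, 0.0567]
tcp_rot: [[-0.975, 0.224, -0.0], [0.224, 0.975, -0.002], [-0.0, -0.002, -1.0]]
force: [-0.9, -5.0, 3.4]
opening: 0.228
```

```bash
python3 j.py
python3 - <<'E'
from h import *
from rig import spot_in
im=capture("top");cv2.imwrite("pics/t3.png",im);a=cv2.imread("pics/top1.png")
cv2.imwrite("pics/t3c.png",cv2.resize(im[123:303,144:384],None,fx=3.3,fy=3.3,interpolation=cv2.INTER_CUBIC))
for t in("brush","brown_stone","yellow_stone"):print(t,[np.round(d["location"],3).tolist() for d in spot_in("top",t)[:1]])
E
```

```text
12.2 [0.62034982 0.17052213 0.05667964] 19.8447573474261 [-0.88011691 -4.98513854  3.36138964]
tcp [0.6203 0.1705 0.0567] h: -0.0004 0.1458
r213 [280.6 193. ] [0.5912 0.1768 0.007 ] h: -0.0303 0.1453
line n5 v272 [0.6082 0.1727 0.085 ] h: -0.0127 0.1451
line n5 v277 [0.6108 0.1721 0.085 ] h: -0.0101 0.1451
line n5 v283 [0.614  0.1713 0.085 ] h: -0.0068 0.1451
line n5 v288 [0.6167 0.1707 0.085 ] h: -0.004 0.1451
brush [[0.503, 0.063, 0.02]]
brown_stone [[0.695, -0.106, 0.026]]
yellow_stone [[0.742, 0.115, 0.02]]
```

View pics/t3c.png

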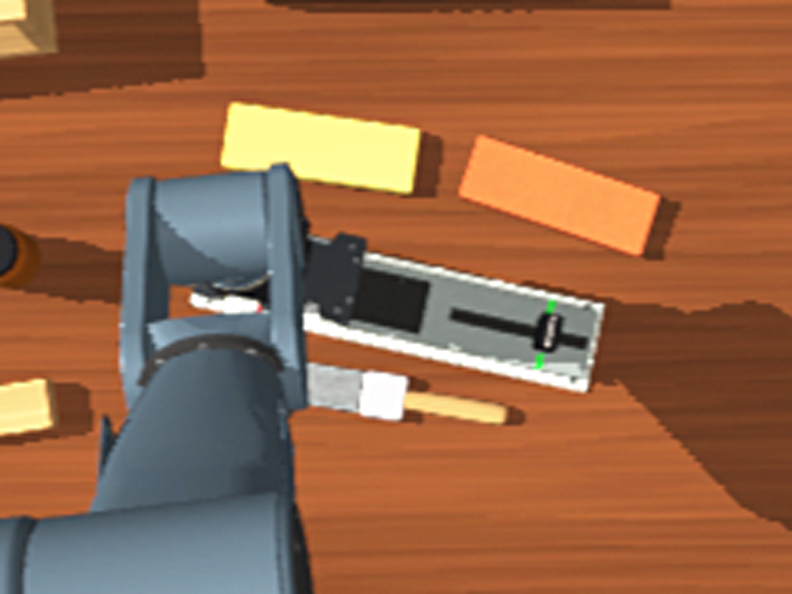

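```bash
python3 -c "from rig import bot;print(bot.hand_in())"
```

```text
the job is handed in; nothing more can be done
None
```

The stop is at the green mark and released. The jaw is at the red mark with the gripper still holding it, and the job was handed in at about 12.5 s of the 48 s allowed. The hand-in gives no verdict.

- **Stop:** I slid it about 75 mm along the track and let go. Seen from directly above afterwards, its white line was at y = -120.9 mm and the green mark at -120.9 mm. The three line readings nearest the gripper scattered by up to 2 mm. In the picture, line and mark coincide, and the last top view still shows the stop between the two green marks.
- **Jaw:** I pulled it out about 41 mm. The wrist camera put its white line at y = 145.1 mm and the red mark at 145.2 mm. The arm's own position reading said 145.8 mm, about 0.7 mm further out. I trusted the camera because it sees line and mark in the same picture. The gripper opening read about 20 mm, the jaw's thickness, and the spring pull was about 5–7 N and steady.
- **Surroundings:** in the last top view the two stones sit where they began. The network put the brush about 7 mm from its first position, but the gripper partly covers it. In the picture its visible part lies where it did before.

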